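# Hold the plasma torch up to the inspection microscope

### The arm

A 7-joint arm with a two-finger parallel gripper is mounted at the origin on the work surface. World frame = base frame: x ahead of the robot, y to its left, z up, the work surface at z = 0. Lengths are in m, angles in rad, forces in N, time in s.
With the tool pointing down it reaches from about 0.4 to 0.85 m from the base axis. Payload 6.9 kg.
Tool frame: the origin (TCP) lies midway between the tips of the shut fingers; the grasp point (between the pads) lies 19 mm behind it; z points along the fingers, x is the direction in which the jaws open and shut, and the axes are right-handed (so a half turn about z gives the same grasp; the last joint's range is limited). The gripper opens to 85 mm and grips with 20 to 120 N. Pads are 22 mm wide; open, the fingers measure 114 mm over their backs; the gripper's body (76 mm by 85 mm) begins 54 mm behind the grasp point. The pads swing forward as they close: fully open they stand 13 mm farther back than shut.
Start: joints at [1.373, 0.507, -0.238, 1.5, 0.126, 1.149, -0.155], TCP at [0.186, -0.597, 0.231] pointing down, gripper open.
Joint ranges: [-3.08, 3.08], [-0.24, 2.05], [-1.43, 1.35], [0, 2.5], [-1.52, 4.66], [0.17, 1.96], [-2.89, 2.89]. Speed limits (rad/s): [2.39, 2.39, 3.14, 3.14, 3.14, 3.14, 3.14].

### API

Orientations are given as a 3x3 rotation matrix whose columns are the frame's x, y, z axes.
In Python, from plant import readout, get_image, camera_params, job, finder gives the robot as it stands.
- The arm moves only by the tool step_arm, never from a script. Its arguments are lists of equal length, an entry for each row: "fingers": the finger opening in cm, from 0 to 8.54; "translation": the shift along the world's x, y, z in cm, a list of three; "roll": the turn about the world's z in rad. A call has 1 to 12 rows; each row is the pose to reach, as a shift and turn from the pose measured when the call began; what a row does not reach only later rows make up. A row lasts 1/8 s, in which the tool goes at most 62.5 mm and 10.7 degrees, less where a joint would pass 70% of its speed; a pose out of reach is approached as far as the arm can. A call with a gripper value outside its range is refused whole. The fingers move at their own pace and stop on an object; "newtons" is the grip in N (left out, the last holds). Time passes only in rows, so rows that repeat a pose let the fingers close. It gives the time, the measured TCP pose, the force and the opening at its end, in the units of the state.
- readout.read_state(): the state, without advancing time (a new reading comes with each control period).
- get_image(name): name is "scene" or "top" or "wrist"; returns (picture, depth): 420x560x3 uint8, red, green, blue; 420x560 float32, m along the optical axis (not along the pixel's ray), 0 where there is no reading.
- camera_params(name): a dict with "mtx" (3x3 intrinsics, pixels), "k1" (the pictures are not rectified: a ray, as slopes to the right and down, at radius r is drawn at 1 + k1 r^2 times it, then the intrinsics apply), "xyz" and "attitude" of the camera in the world. Camera axes: x right, y up, looking along -z (the intrinsics and any distortion apply to the point x, -y, -z); pixel columns grow to the right and rows downward; lengths in m; the calibration is good to about 2 mm. A picture is of the moment at which its call begins: read the wrist's pose just before it. camera_params takes no time and is no camera call; for the wrist camera it gives the pose at the moment of the call.
- job.finish_job(): hands the job in, once; it reports no verdict.
Trained networks look in the newest picture that a camera, given by its name, has taken for a name from the list of things; names that differ only in an ending like _2 or _b are one class to them, and where a whole thing is asked for, a point or a joint stands for the part that bears it (a point fixed in the world has none). Each returns a list of dicts, best first, with "conf" (0 to 1); they miss things now and then, are a little off and sometimes report something else, mostly with a low value. They report only what shows in the picture. A call takes as long as a camera call. They do not tell look-alikes from the thing itself.
- finder.search_frame(camera, thing): "location" ([x, y, z] in m, in world coordinates, good to about 4 mm: the middle of the surface that is visible of it).
The state is a dict: "time": time; "qpos": joint angles; "joint_vel": joint speeds; "effort": joint torques, N m; "eef_pos": TCP position; "tcp_rot": TCP orientation; "wrist_force": force on the tool from outside, world axes, zero at the start; "ft_torque": the same for the moment, N m; "grip_width": finger opening in m.
Only numpy, scipy, OpenCV 4.12 (cv2) and the standard library are available. Lean on these libraries where they do the work, as an engineer would, in place of code of your own. Each camera call takes 0.05 s, during which the arm holds its last target.

### The job

Take the spectrometer's torch by its tan grip block, gripper off the quartz, and draw it straight back out of the copper coil without pushing on the coil. Hold it up in the air to the inspection microscope, its open mouth centred in view about 75 mm from the lens and the microscope looking straight down the tube, and finish still holding it there, steady, for my colleague to look for cracks. Leave the microscope as it is set and the other things on the bench where they are.

Things in the scene. Friction and masses are not known exactly. Their poses are not given: they have to be found in the camera images.
- torch: Torch to inspect, 0.11 to 0.16 kg. Origin on the quartz tube's axis, mid grip block; +x along the tube to the mouth, z up, level at the start. Tan block 48 (x) x 32 (y, flat sides to grip) x 34 (z) mm, centred on the origin; then a tan 28 x 28 plug, x = 24 to 58, then clear tube, 20 dia, to the mouth at x = 143. Gas inlets hang below the block to z = -31; glass ball joint behind it to x = -50.
- torch_mouth (a point): Centre of the open end of the torch's quartz tube, 143 mm along x from the torch's origin; the torch's axes.
- torch_quartz: Clear quartz tube of the torch, fixed to it (the torch's origin and axes): 20 mm in diameter, x = 58 to 143 mm. The gripper must not touch it.
- carriage: Torch carriage, fixed: aluminium plate 220 (x) x 110 (y), top at 14 mm; origin on the bench under its middle. The torch starts along carriage +x, its origin at (-75, 0, 75) mm. The plug lies in a grey saddle, x = -51 to -17, 47 wide: channel 31 wide, floor at z = 61, cheeks up to 75, open above and at both ends. The grip block stands free behind it (-x), against its back face.
- coil: Copper coil, three turns round the quartz tube, fixed on the carriage; origin at its centre on the torch's starting axis, axes as the carriage. Bore 31 mm, outside 39, x = -14 to +14. The mouth starts 19 mm in front (+x) of its centre: the torch is clear after 33 mm of travel along -x.
- stand: Grey microscope stand, fixed. Origin on the bench; the base (120 x 140 x 14 mm) spans x = 180 to 300, the column, 16 in diameter and 345 high, stands at x = 260. The microscope tilts about the point (185, 0, 260).
- lens (a point): Centre of the front face of the inspection microscope (white barrel 35 mm in diameter, black collar, 107 mm long, ring of small lights). It looks along its own -x, downwards and towards the robot; +x runs up the barrel, y is level. The torch's +x must run along this +x, its mouth about 75 mm out along this -x.
- scope (a joint): Downward tilt of the microscope, rad: 0 is level, larger looks further down; set between 0.1 and 0.5, stiff; stays where it is.
- spare: Spare torch, same shape with a white block, lying on two blue supports in a white drying tray; leave alone. Origin and axes as the torch.
- wash_bottle: White wash bottle with red cap and spout, 66 in diameter, 200 high; origin under its middle.
- flask0: Volumetric flask with stopper, glass, 62 in diameter, 183 high; origin under its middle.
- flask1: The other volumetric flask, the same.
- beaker: Small glass beaker, 68 in diameter, 85 high; origin under its middle.
- sample_jar: Sample jar with blue cap, 48 in diameter, 70 high; origin under its middle.
- nebulizer: Small glass nebulizer lying on the bench near the robot, 74 long, 12 thick; origin underneath its middle.
Mind the look-alikes: they are no part of the job. Of the things that look like the torch, the largest one is meant.

How it is judged:
By the outcome, as a careful person would: the job done as asked, in the order asked, and still so for the second after the job is handed in, while the arm keeps its last pose, push and grip.
It also fails if it takes over 38 s, if anything falls off the work surface, if the arm or the gripper's body presses on something with over 40 N, if the wrist force passes 120 N, or if a joint passes its speed limit or range.

## Working session

There is one attempt and no reset: what is moved stays moved. The work goes in short steps, Python scripts to look and compute and a tool call to move; the robot and the scene stay as the last step left them, time stands still between calls to the robot, and variables do not carry over. Pictures are saved under pics/ and viewed, and the job is handed in when it is done.

Besides the shell and the picture viewer there is one more tool, called after ">>>" by a JSON object that holds its "method" and its "body", one argument or row to a line. step_arm: Moves the arm, as the interface text tells. Its arguments: {"type":"object","properties":{"fingers":{"type":"array"},"translation":{"type":"array"},"roll":{"type":"array"},"newtons":{"type":"number"}},"required":["fingers","translation","roll"]}

```bash
ls; mkdir -p pics
cat > h.py <<'E'
import numpy as np, cv2
from plant import readout, get_image, camera_params, job, finder
def save(n,name):
    im,d=get_image(n); cv2.imwrite(f'pics/{name}.png',im[:,:,::-1]); np.savez(f'pics/{name}.npz',im=im,d=d,**{k:np.array(v) for k,v in camera_params(n).items()})
    return im,d
def load(name):
    return dict(np.load(f'pics/{name}.npz'))
def deproj(c,u,v,z):
    K=c['mtx'];k1=float(c['k1'])
    x=(np.asarray(u,float)-K[0,2])/K[0,0];y=(np.asarray(v,float)-K[1,2])/K[1,1]
    xd,yd=x.copy(),y.copy()
    for _ in range(20):
        s=1+k1*(x*x+y*y); x=xd/s;y=yd/s
    p=np.stack([x*z,-y*z,-z*np.ones_like(x)],-1)
    return p@c['attitude'].T+c['xyz']
def proj(c,P):
    p=(np.asarray(P,float)-c['xyz'])@c['attitude']
    x=p[...,0]/-p[...,2];y=-p[...,1]/-p[...,2]
    s=1+float(c['k1'])*(x*x+y*y);K=c['mtx']
    return np.stack([K[0,0]*x*s+K[0,2],K[1,1]*y*s+K[1,2]],-1)
E
python3 - <<'E'
from h import *
print(readout.read_state())
for n in ['scene','top','wrist']:
    save(n,n+'0'); c=camera_params(n); print(n,c)
for n in ['scene','top']:
    for t in ['torch','coil','carriage','lens','scope','stand','spare','torch_mouth']:
        print(n,t,finder.search_frame(n,t)[:3])
E
```

```text
pics
{'time': 0.0, 'qpos': array([ 1.37349477,  0.50832717, -0.23750592,  1.50111025,  0.12571114,
        1.14890475, -0.15480624]), 'joint_vel': array([ 0.00017485, -0.00066147, -0.00129367, -0.00044514,  0.00117063,
       -0.0007398 , -0.00035877]), 'effort': array([-9.03794671e-06, -6.20595503e+01, -2.18679786e+00, -2.49649841e+01,
        1.25535903e-02,  1.19474722e-02,  2.72909290e-05]), 'eef_pos': array([ 0.18613732, -0.5961229 ,  0.23044344]), 'tcp_rot': array([[ 2.98191689e-01, -9.54505833e-01, -5.74686320e-04],
       [-9.54504385e-01, -2.98192238e-01,  1.66370000e-03],
       [-1.75937836e-03,  5.24390986e-05, -9.99998451e-01]]), 'wrist_force': array([-0.17158713,  0.28605206,  0.20318297]), 'ft_torque': array([-0.03936426, -0.04598183,  0.01492117]), 'grip_width': 0.08543354123613817}
scene {'mtx': array([[416.3196748 ,   0.        , 280.80473398],
       [  0.        , 416.3196748 , 204.22366016],
       [  0.        ,   0.        ,   1.        ]]), 'k1': 0.0033639558261692754, 'xyz': array([1.43004723, 0.25100654, 0.85920219]), 'attitude': array([[-0.28306483, -0.5656
[... 1845 characters left out ...]
0.0168], 'conf': 0.56}, {'location': [0.5585, 0.0573, 0.0187], 'conf': 0.5}]
top coil [{'location': [0.6211, 0.2129, 0.0899], 'conf': 0.6}]
top carriage [{'location': [0.5889, 0.2011, 0.0142], 'conf': 0.72}]
top lens [{'location': [0.7646, -0.1603, 0.2771], 'conf': 0.71}, {'location': [0.5278, 0.2173, 0.0919], 'conf': 0.49}]
top scope [{'location': [0.7652, -0.1635, 0.2766], 'conf': 0.57}]
top stand [{'location': [0.8076, -0.1551, 0.2616], 'conf': 0.75}]
top spare [{'location': [0.443, -0.4513, 0.056], 'conf': 0.79}]
top torch_mouth [{'location': [0.5597, 0.0586, 0.0181], 'conf': 0.73}, {'location': [0.5279, 0.216, 0.0917], 'conf': 0.65}, {'location': [0.3079, 0.2252, 0.0146], 'conf': 0.63}]
```

View pics/scene0.png

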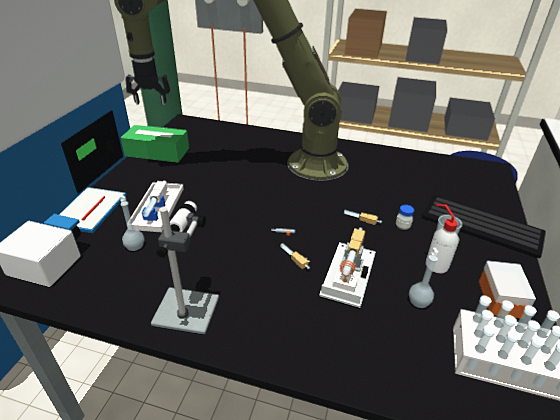

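View pics/top0.png

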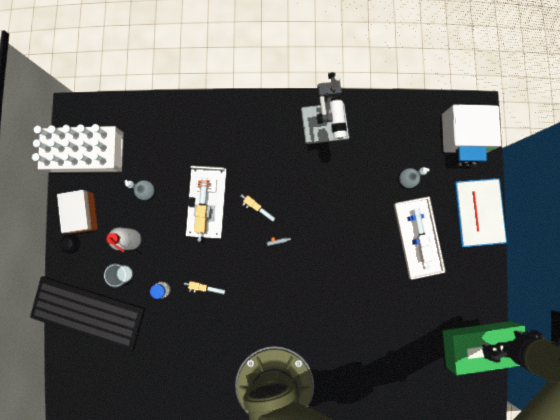

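View pics/wrist0.png

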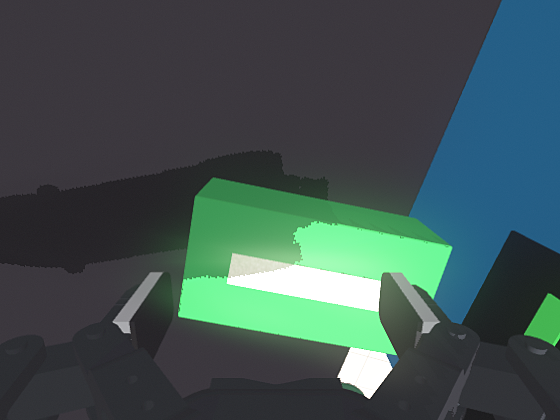

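The candidates in the top view are the torch on the carriage at (202,210), small look-alikes at (257,207) and (205,288), and the white-block spare at (420,240). The one in the carriage, through the coil, is the largest with a tan block, so I'll confirm that in a crop and measure it.

Run:
```python
from h import *
t=load('top0');s=load('scene0')
a=cv2.resize(t['im'][155:305,150:300],(600,600),interpolation=cv2.INTER_CUBIC)
cv2.imwrite('pics/c1.png',a[:,:,::-1])
a=cv2.resize(s['im'][190:330,140:400],(780,420),interpolation=cv2.INTER_CUBIC)
cv2.imwrite('pics/c2.png',a[:,:,::-1])
a=cv2.resize(t['im'][60:160,280:380],(600,600),interpolation=cv2.INTER_CUBIC)
cv2.imwrite('pics/c3.png',a[:,:,::-1])
```

```text
(no output)
```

View pics/c1.png

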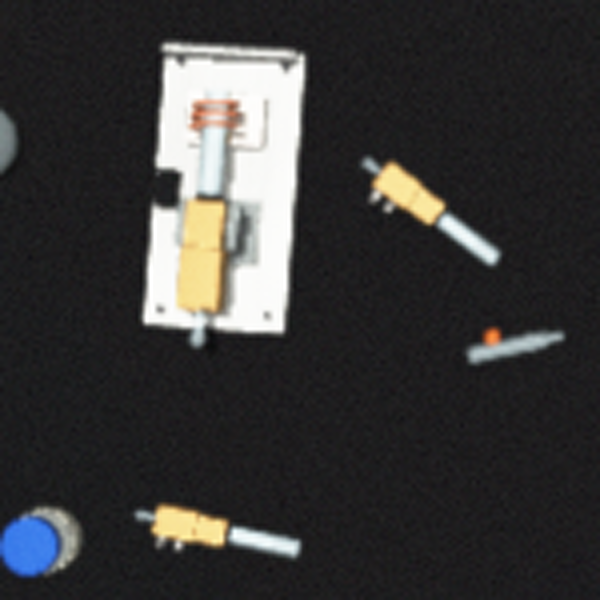

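View pics/c2.png

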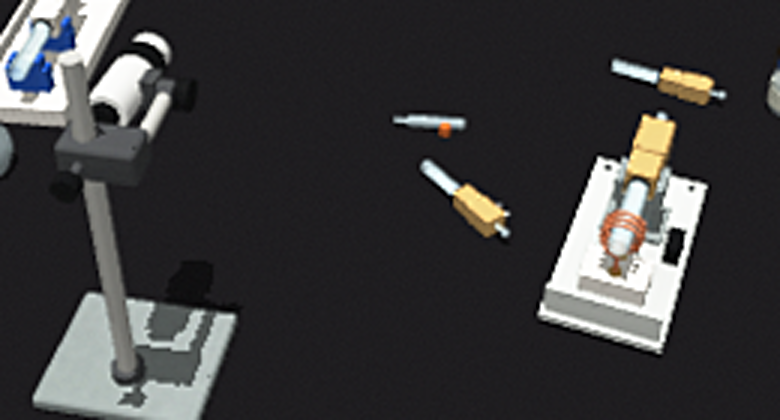

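View pics/c3.png

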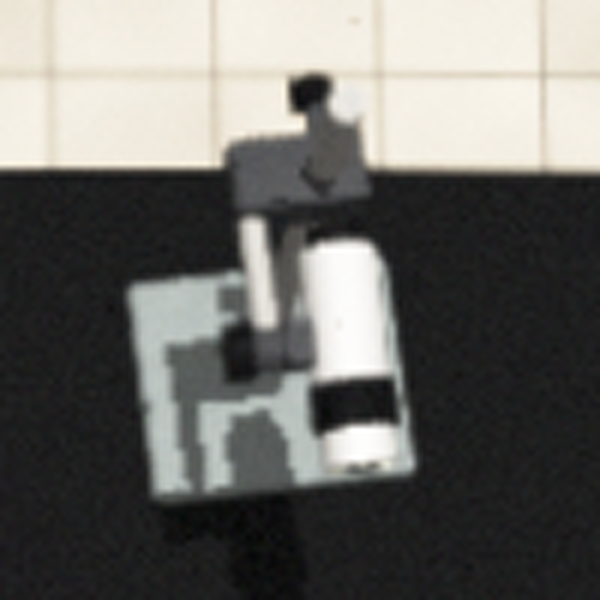

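The crop shows the full-size tan torch in the carriage, through the coil. The other two tan ones lie loose and smaller, so the carriage torch is the one. Next I'll fit poses from depth.

```bash
cat > meas.py <<'E'
from h import *
from scipy.optimize import least_squares
def cloud(c,m=None):
    v,u=np.mgrid[0:420,0:560]; return deproj(c,u,v,c['d'].astype(float))
def barrel(names,guess,verbose=1):
    pts=[]
    for n in names:
        c=load(n);P=cloud(c);im=c['im'].astype(int)
        br=im.min(-1)
        m=(c['d']>0)&(np.linalg.norm(P-guess,axis=-1)<0.10)&(br>150)
        m=cv2.erode(m.astype(np.uint8),np.ones((3,3)))>0
        Q=P[m]; pts.append(Q); print(n,len(Q))
    return pts
E
python3 - <<'E'
from meas import *
for n in ['top0','scene0']:
    c=load(n);P=cloud(c);im=c['im'].astype(int)
    hsv=cv2.cvtColor(c['im'],cv2.COLOR_RGB2HSV)
    tan=(hsv[...,0]>10)&(hsv[...,0]<25)&(hsv[...,1]>80)&(hsv[...,2]>120)&(c['d']>0)
    m=tan&(P[...,2]>0.055)&(np.abs(P[...,0]-.55)<.12)&(np.abs(P[...,1]-.21)<.06)
    Q=P[m]; print(n,'tan n',len(Q),Q.mean(0),np.percentile(Q[:,2],[5,25,50,75,95]))
    tm=m&(np.abs(P[...,2]-np.percentile(Q[:,2],75))<.012)
    Q=P[tm]; r=cv2.minAreaRect((Q[:,:2]*1000).astype(np.float32)); print(r)
    w=np.linalg.svd(Q[:,:2]-Q[:,:2].mean(0))[2][0]; print('dir deg',np.degrees(np.arctan2(w[1],w[0])), Q.min(0),Q.max(0))
    # carriage plate
    m=(c['d']>0)&(im.min(-1)>150)&(np.abs(P[...,2]-.014)<.008)&(np.abs(P[...,0]-.6)<.15)&(np.abs(P[...,1]-.205)<.1)
    Q=P[m];r=cv2.minAreaRect((Q[:,:2]*1000).astype(np.float32)); print('plate',len(Q),Q.mean(0),r)
    # stand base
    m=(c['d']>0)&(np.abs(P[...,2]-.014)<.01)&(np.abs(P[...,0]-.8)<.15)&(np.abs(P[...,1]+.15)<.13)&(im.min(-1)>60)
    Q=P[m];r=cv2.minAreaRect((Q[:,:2]*1000).astype(np.float32)); print('base',len(Q),Q.mean(0),r)
    m=(c['d']>0)&(im.min(-1)>130)&(P[...,2]>.2)&(P[...,2]<.34)&(np.abs(P[...,0]-.8)<.12)&(np.abs(P[...,1]+.15)<.1)
    Q=P[m]; print('scope',len(Q),Q.mean(0),Q.min(0),Q.max(0))
    np.save('pics/sc_%s.npy'%n,Q)
E
```

```text
top0 tan n 283 [0.51462035 0.21686201 0.09023061] [0.08466368 0.08823704 0.09065735 0.09243663 0.09462638]
((516.3792114257812, 217.65341186523438), (30.865182876586914, 83.63231658935547), 88.76372528076172)
dir deg 178.07449932198637 [0.47450503 0.20144335 0.08053533] [0.55831159 0.2331565  0.09755462]
plate 1437 [0.56987586 0.20856371 0.01411879] ((570.8720703125, 214.81089782714844), (111.12995910644531, 218.1444854736328), 86.10242462158203)
base 933 [ 0.81518286 -0.14003855  0.01356135] ((850.9183959960938, -139.7784881591797), (207.95449829101562, 185.04888916015625), 89.97030639648438)
scope 477 [ 0.77537314 -0.16083937  0.27201943] [ 0.71417817 -0.18893736  0.24295668] [ 0.88851075 -0.11675234  0.33805182]
scene0 tan n 237 [0.52415461 0.21956968 0.08852747] [0.07653196 0.08789131 0.08992681 0.09132469 0.09327938]
((554.6824340820312, 215.6692352294922), (31.279626846313477, 153.9911346435547), 85.53947448730469)
dir deg -3.634128182890327 [0.47718911 0.20321778 0.08062602] [0.63110991 0.2366522  0.09569696]
plate 1027 [0.58142224 0.21585862 0.0140931 ] ((575.7861328125, 214.41812133789062), (109.91761016845703, 223.4696807861328), 86.17808532714844)
base 1953 [ 0.83598378 -0.15708357  0.01313131] ((829.0289306640625, -161.72476196289062), (121.78243255615234, 140.4554443359375), 7.184154510498047)
scope 366 [ 0.78665223 -0.15712851  0.27411176] [ 0.71624178 -0.18779481  0.25430676] [ 0.85680859 -0.12330436  0.33997083]
```

Run:
```python
from meas import *
def fit(Qs,x0,free=None):
    def res(p):
        yaw,t=p[3],p[4]; a=np.array([np.cos(t)*np.cos(yaw),np.cos(t)*np.sin(yaw),np.sin(t)])
        d=Qs-p[:3]*[0,1,1]-[.775,0,0]; d=d-np.outer(d@a,a); return (np.linalg.norm(d,axis=1)-.0175)*1e3
    return least_squares(lambda p:np.r_[res(p),p[0]*1],x0,loss='soft_l1',f_scale=1.5)
A=np.load('pics/sc_top0.npy');B=np.load('pics/sc_scene0.npy')
for nm,Q in [('top',A),('scene',B),('both',np.r_[A,B])]:
    Q=Q[(Q[:,0]<.84)]
    x=np.array([0,-.165,.265,.12,.3])
    for it in range(4):
        r=fit(Q if it==0 else Qi,x); x=r.x
        yaw,t=x[3],x[4]; a=np.array([np.cos(t)*np.cos(yaw),np.cos(t)*np.sin(yaw),np.sin(t)]); c=np.array([.775,x[1],x[2]])
        d=Q-c; s=d@a; rad=np.linalg.norm(d-np.outer(s,a),axis=1); Qi=Q[np.abs(rad-.0175)<.005]
    si=(Qi-c)@a
    print(nm,len(Q),len(Qi),'c',c,'yaw',np.degrees(yaw),'tilt',t,'rms',np.std(rad[np.abs(rad-.0175)<.005]),'s range',np.percentile(si,[0,1,5,50,95,99,100]))
    print(' front', c+a*np.percentile(si,1))
```

```text
top 460 348 c [ 0.775      -0.16561477  0.2603789 ] yaw 13.638631613752374 tilt 0.09967192301864393 rms 0.0025889392986287525 s range [-0.06069167 -0.05943102 -0.05645103 -0.00335933  0.03103281  0.0356876
  0.0531573 ]
 front [ 0.71753145 -0.17955889  0.2544651 ]
scene 348 280 c [ 0.775      -0.16935253  0.25936067] yaw 6.503541833850047 tilt 0.12117580414275189 rms 0.0012347448420697272 s range [-0.05855071 -0.05505958 -0.05163897  0.01346947  0.03842627  0.04014346
  0.04118121]
 front [ 0.72069588 -0.17554311  0.2527051 ]
both 808 639 c [ 0.775      -0.16855902  0.25967434] yaw 7.50546211328415 tilt 0.11413244348597512 rms 0.0017638623868392392 s range [-0.05967688 -0.05838355 -0.05456078  0.00401497  0.03676443  0.03897234
  0.04125102]
 front [ 0.71749324 -0.17613551  0.25302533]
```

The torch origin is about (0.498, 0.220, 0.075) with yaw -3.9°. The microscope looks along yaw about 7°, tilted about 0.115 rad. Moving over to the torch.

>>> {"method": "step_arm", "body": {
  "fingers": [8.5,8.5,8.5,8.5,8.5,8.5,8.5,8.5,8.5,8.5,8.5,8.5],
  "translation": [
    [25,39,0],
    [25,39,0],
    [25,39,0],
    [25,39,0],
    [25,39,0],
    [25,39,0],
    [25,39,0],
    [31.2,81.6,-3],
    [31.2,81.6,-3],
    [31.2,81.6,-3],
    [31.2,81.6,-3],
    [31.2,81.6,-3]
  ],
  "roll": [-0.1,-0.2,-0.3,-0.37,-0.37,-0.37,-0.37,-0.37,-0.37,-0.37,-0.37,-0.37]
}}

```text
time: 2.45
eef_pos: [0.4749, 0.0811, 0.2109]
tcp_rot: [[-0.068, -0.998, 0.001], [-0.998, 0.068, -0.0], [0.0, -0.001, -1.0]]
wrist_force: [0.8, -0.8, 0.5]
grip_width: 0.0851
```

>>> {"method": "step_arm", "body": {
  "fingers": [8.5,8.5,8.5,8.5,8.5],
  "translation": [
    [2.3,13.9,-3],
    [2.3,13.9,-4],
    [2.3,13.9,-5],
    [2.3,13.9,-5],
    [2.3,13.9,-5]
  ],
  "roll": [0,0,0,0,0]
}}

```text
time: 3.08
eef_pos: [0.4981, 0.2189, 0.1612]
tcp_rot: [[-0.069, -0.998, 0.001], [-0.998, 0.069, -0.001], [0.001, -0.001, -1.0]]
wrist_force: [0.6, -0.6, 0.4]
grip_width: 0.0852
```

Run:
```python
from meas import *
s=readout.read_state();print(s['time'],s['eef_pos'],s['qpos'])
save('wrist','w1'); c=load('w1');P=cloud(c);
hsv=cv2.cvtColor(c['im'],cv2.COLOR_RGB2HSV)
tan=(hsv[...,0]>10)&(hsv[...,0]<25)&(hsv[...,1]>80)&(hsv[...,2]>120)&(c['d']>0)
tm=tan&(np.abs(P[...,2]-.091)<.007)&(np.abs(P[...,0]-.52)<.1)
tm=cv2.morphologyEx(tm.astype(np.uint8),cv2.MORPH_OPEN,np.ones((3,3)))>0
Q=P[tm];print(len(Q),Q.mean(0),Q.min(0),Q.max(0),cv2.minAreaRect((Q[:,:2]*1000).astype(np.float32)))
for z in[1]:
    m=tan&(P[...,2]>.086)
o=np.array([.498,.2196,.075]);a=np.radians(-3.85);R=np.array([[np.cos(a),-np.sin(a),0],[np.sin(a),np.cos(a),0],[0,0,1]])
im=c['im'].copy()
for p in [(-24,-16,17),(-24,16,17),(24,16,17),(24,-16,17),(58,14,14),(58,-14,14),(143,10,0),(143,-10,0)]:
    u=proj(c,o+R@(np.array(p)/1e3));cv2.circle(im,tuple(int(round(k)) for k in u),3,(255,0,0),1)
cv2.imwrite('pics/w1o.png',im[:,:,::-1])
```

```text
3.075 [0.4980936  0.21885572 0.16124878] [-0.18371629  0.46811574 -0.40909586  1.81511117  0.23217221  0.90480324
 -2.3373813 ]
5764 [0.5182597  0.21816493 0.09088054] [0.47601806 0.20213931 0.08413918] [0.55750639 0.23558129 0.09445111] ((516.9203491210938, 218.35984802246094), (30.733562469482422, 80.5174789428711), 85.9380874633789)
```

View pics/w1o.png

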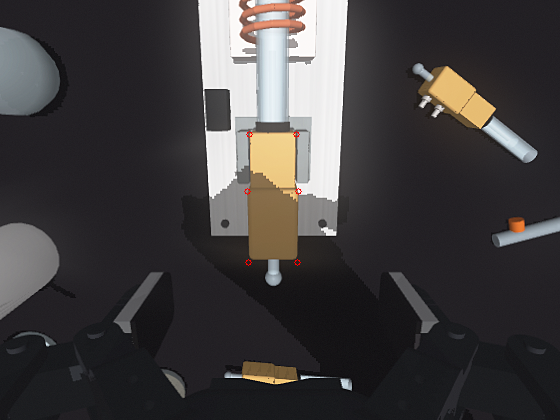

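>>> {"method": "step_arm", "body": {
  "fingers": [8.5,8.5,8.5,8.5,3,3,3,3,3,3],
  "translation": [
    [0.05,0.05,-4],
    [0.05,0.05,-8],
    [0.05,0.05,-10.5],
    [0.05,0.05,-10.5],
    [0.05,0.05,-10.5],
    [0.05,0.05,-10.5],
    [0.05,0.05,-10.5],
    [0.05,0.05,-10.5],
    [0.05,0.05,-10.5],
    [0.05,0.05,-10.5]
  ],
  "roll": [0,0,0,0,0,0,0,0,0,0],
  "newtons": 40
}}

```text
time: 4.38
eef_pos: [0.4994, 0.2192, 0.0576]
tcp_rot: [[-0.07, -0.998, 0.004], [-0.998, 0.07, -0.0], [0.0, -0.004, -1.0]]
wrist_force: [-0.5, -0.2, 6.6]
grip_width: 0.0315
```

>>> {"method": "step_arm", "body": {
  "fingers": [3,3],
  "translation": [
    [0,0,0.15],
    [0,0,0.15]
  ],
  "roll": [0,0]
}}

```text
time: 4.62
eef_pos: [0.4993, 0.2193, 0.0593]
tcp_rot: [[-0.07, -0.998, 0.004], [-0.998, 0.07, -0.0], [0.0, -0.004, -1.0]]
wrist_force: [-0.1, 0.1, -1.6]
grip_width: 0.0317
```

Run:
```python
from h import *
s=readout.read_state();print(s['time'],s['eef_pos'],s['wrist_force'],s['grip_width'],s['tcp_rot'][:,2])
save('wrist','w2')
```

```text
4.625 [0.49933507 0.21925919 0.05931345] [-0.05945139  0.10135425 -1.60388791] 0.03172898253203935 [ 3.72867684e-03 -3.40672618e-04 -9.99992990e-01]
```

View pics/w2.png

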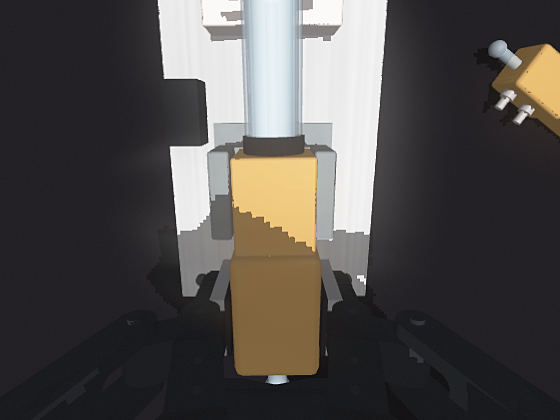

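The wrist view shows the pads on the tan block, off the quartz, with the torch weight (1.6 N) carried. Now drawing it straight back.

>>> {"method": "step_arm", "body": {
  "fingers": [3,3,3,3,3,3,3,3,3],
  "translation": [
    [-0.7,0.05,0],
    [-1.4,0.09,0],
    [-2.1,0.14,0],
    [-2.8,0.19,0],
    [-3.5,0.24,0],
    [-4.2,0.28,0],
    [-4.9,0.33,0],
    [-5.4,0.36,0],
    [-5.4,0.36,0]
  ],
  "roll": [0,0,0,0,0,0,0,0,0]
}}

```text
time: 5.8
eef_pos: [0.445, 0.2229, 0.0592]
tcp_rot: [[-0.069, -0.998, 0.003], [-0.998, 0.069, -0.001], [0.0, -0.003, -1.0]]
wrist_force: [0.2, 1.2, 0.2]
grip_width: 0.0317
```

Run:
```python
from h import *
s=readout.read_state();print(s['time'],s['eef_pos'],s['wrist_force'],s['grip_width'],s['tcp_rot'][:,2],s['qpos'])
save('wrist','w3')
```

```text
5.8 [0.44495714 0.22287558 0.05918259] [0.16794471 1.23818196 0.23915439] 0.03174118049944863 [ 3.44759983e-03 -5.13478233e-04 -9.99993925e-01] [-0.28187762  0.54722217 -0.3427681   2.04659944  0.32131063  0.59552711
 -2.48609103]
```

View pics/w3.png

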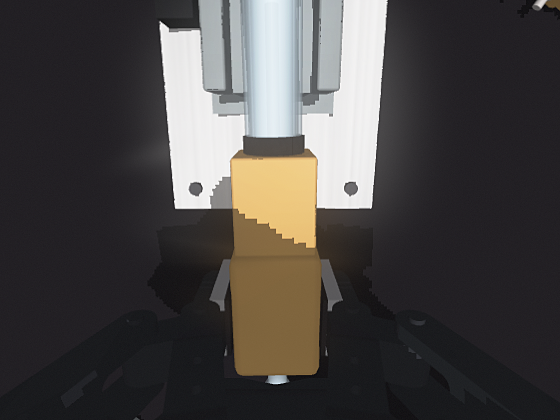

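Clear of the coil with nothing touched. I'll lift and swing between the carriage and the stand. Since the commands only turn about z, I'll also see whether the arm's upper reach limit tips the tool, because the torch needs about 0.115 rad nose-up.

>>> {"method": "step_arm", "body": {
  "fingers": [3,3,3,3,3,3,3,3,3,3,3,3],
  "translation": [
    [0,0,4],
    [0,0,9],
    [0,-1,15],
    [0,-5,20],
    [3,-10,24],
    [6,-15,28],
    [9,-19,32],
    [10,-22.3,37],
    [10,-22.3,43],
    [10,-22.3,49],
    [10,-22.3,55],
    [10,-22.3,55]
  ],
  "roll": [0,0,0.03,0.07,0.07,0.07,0.07,0.07,0.07,0.07,0.07,0.07]
}}

```text
time: 7.35
eef_pos: [0.5399, -0.0009, 0.5895]
tcp_rot: [[-0.0, -1.0, 0.026], [-1.0, 0.0, -0.0], [0.0, -0.026, -1.0]]
wrist_force: [-25.2, -0.6, 1.0]
grip_width: 0.0314
```

Run:
```python
from h import *
s=readout.read_state();print(s['time'],s['eef_pos'],s['wrist_force'],s['grip_width'],s['tcp_rot'][:,2],s['qpos'])
```

```text
7.35 [ 0.53994691 -0.00088163  0.58951585] [-25.21756446  -0.58601476   1.01034471] 0.03144916672966714 [ 2.55492252e-02 -4.87939913e-04 -9.99673446e-01] [-0.13391126  0.32261704  0.16845626  0.83254775 -0.05776484  1.96450608
 -1.56870632]
```

>>> {"method": "step_arm", "body": {
  "fingers": [3,3],
  "translation": [
    [0,0,-0.5],
    [0,0,-0.5]
  ],
  "roll": [0,0]
}}

```text
time: 7.6
eef_pos: [0.5398, 0.0, 0.5833]
tcp_rot: [[0.001, -1.0, 0.023], [-1.0, -0.001, -0.0], [0.0, -0.023, -1.0]]
wrist_force: [1.0, 0.3, -1.7]
grip_width: 0.0316
```

Run:
```python
from h import *
s=readout.read_state();print(s['time'],s['eef_pos'],s['wrist_force'],s['ft_torque'],s['tcp_rot'][:,2],s['qpos'])
save('scene','s2')
```

```text
7.6 [5.39803959e-01 8.43102200e-06 5.83331894e-01] [ 0.97334041  0.2724375  -1.73971824] [ 0.02998297  0.07549425 -0.01083844] [ 2.29784920e-02 -2.21994662e-04 -9.99735935e-01] [-0.1316742   0.31822722  0.15827947  0.85616658 -0.05326986  1.9474235
 -1.57142822]
```

View pics/s2.png

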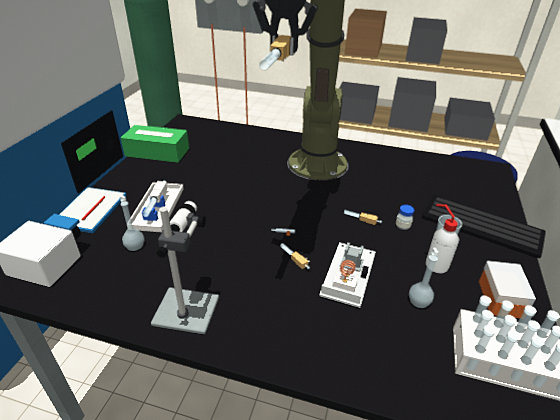

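>>> {"method": "step_arm", "body": {
  "fingers": [3,3,3,3,3,3,3,3],
  "translation": [
    [0,0,0.5],
    [0,0,1.0],
    [0,0,1.5],
    [0,0,2.0],
    [0,0,2.5],
    [0,0,3],
    [0,0,3.5],
    [0,0,4]
  ],
  "roll": [0,0,0,0,0,0,0,0]
}}

```text
time: 8.65
eef_pos: [0.5334, 0.0, 0.6012]
tcp_rot: [[0.002, -0.999, 0.048], [-1.0, -0.002, 0.0], [-0.0, -0.048, -0.999]]
wrist_force: [0.1, -0.3, -0.7]
grip_width: 0.0315
```

Run:
```python
from h import *
s=readout.read_state();print(s['time'],s['eef_pos'],s['wrist_force'],s['ft_torque'],s['tcp_rot'][:,2],s['qpos'])
```

```text
8.65 [5.33352911e-01 2.52414440e-06 6.01220493e-01] [ 0.07072441 -0.26409306 -0.68046385] [-0.02847661  0.18666972 -0.0472148 ] [ 4.82211607e-02  2.60210456e-04 -9.98836649e-01] [-0.13885132  0.30220019  0.16863372  0.83020118 -0.05549568  1.96439526
 -1.57065756]
```

The limit does tip the tool outward (0.048 rad so far), and the tilt stays. I'll keep going gently to about 0.115.

>>> {"method": "step_arm", "body": {
  "fingers": [3,3,3,3,3,3,3,3,3,3],
  "translation": [
    [0,0,1],
    [0,0,2],
    [0,0,3],
    [0,0,4],
    [0,0,5],
    [0,0,6],
    [0,0,7],
    [0,0,8],
    [0,0,8],
    [0,0,8]
  ],
  "roll": [0,0,0,0,0,0,0,0,0,0]
}}

```text
time: 9.9
eef_pos: [0.5209, 0.0, 0.6295]
tcp_rot: [[0.002, -0.994, 0.107], [-1.0, -0.002, 0.0], [-0.0, -0.107, -0.994]]
wrist_force: [-0.2, 0.2, -1.4]
grip_width: 0.0316
```

Run:
```python
from h import *
s=readout.read_state();print(s['time'],s['eef_pos'],s['wrist_force'],s['ft_torque'],s['tcp_rot'][:,2],s['qpos'])
```

```text
9.9 [5.20853987e-01 2.64547940e-05 6.29527438e-01] [-0.18600709  0.19760001 -1.3857774 ] [0.08118571 0.18236676 0.02384357] [ 1.06765864e-01  2.84688239e-04 -9.94284149e-01] [-0.1607886   0.26049952  0.19283938  0.81367191 -0.05644717  1.96440215
 -1.57059592]
```

Run:
```python
from meas import *
for i in range(5): save('scene',f'sa{i}')
for i in range(4): save('top',f'ta{i}')
print(readout.read_state()['time'])
for pre,n in [('sa',5),('ta',4)]:
    L=[load(f'{pre}{i}') for i in range(n)]
    D=np.stack([l['d'] for l in L]); print(pre,'depth std',np.nanmedian(D.std(0)), np.abs(np.diff(np.stack([l['im'] for l in L]).astype(int),axis=0)).mean())
    c=L[0]; c['d']=np.where((D>0).all(0),D.mean(0),0); c['im']=np.mean([l['im'] for l in L],0).astype(np.uint8); np.savez(f'pics/avg_{pre}.npz',**c)
    s=.5
c=load('avg_sa'); a=cv2.resize(c['im'][190:280,150:220],(560,720),interpolation=cv2.INTER_CUBIC)[:600];cv2.imwrite('pics/z1.png',a[:,:,::-1])
c=load('avg_ta'); a=cv2.resize(c['im'][65:150,295:365],(490,595),interpolation=cv2.INTER_CUBIC);cv2.imwrite('pics/z2.png',a[:,:,::-1])
```

```text
10.35
sa depth std 0.0025301958 0.8866422193877551
ta depth std 0.0023764237 2.061748866213152
```

View pics/z1.png

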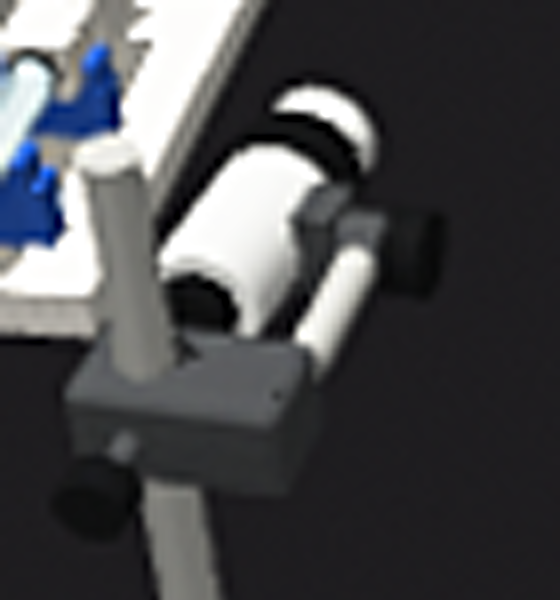

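View pics/z2.png

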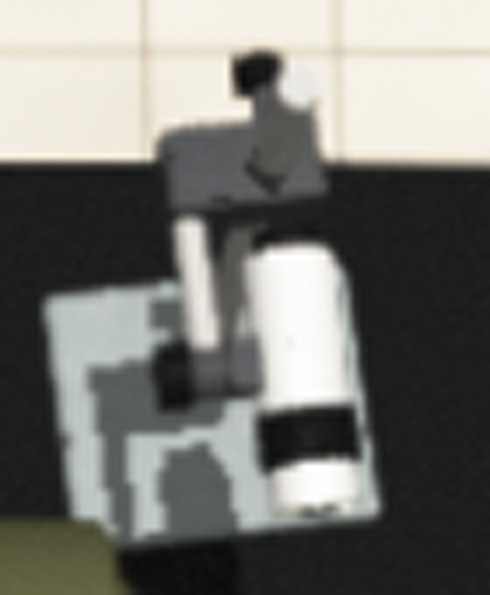

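Run:
```python
from meas import *
allQ=[]
for n in ['avg_sa','avg_ta']:
    c=load(n);P=cloud(c);im=c['im'].astype(int)
    # base yaw
    m=(c['d']>0)&(np.abs(P[...,2]-.014)<.008)&(np.abs(P[...,0]-.83)<.1)&(np.abs(P[...,1]+.16)<.1)&(im.min(-1)>60)
    m=cv2.morphologyEx(m.astype(np.uint8),cv2.MORPH_OPEN,np.ones((3,3)))>0
    Q=P[m]; print('base',len(Q),cv2.minAreaRect((Q[:,:2]*1000).astype(np.float32)))
    a=np.array([np.cos(.115)*np.cos(.124),np.cos(.115)*np.sin(.124),np.sin(.115)]);p=np.array([.7745,-.1686,.26])
    d=P-p;s=d@a;rad=np.linalg.norm(d-s[...,None]*a,axis=-1)
    m=(c['d']>0)&(rad<.023)&(np.abs(s)<.075)&(im.min(-1)>110)
    m=cv2.erode(m.astype(np.uint8),np.ones((2,2)))>0
    Q=P[m]; print(n,len(Q)); allQ.append(Q)
def axis(y,t): return np.array([np.cos(t)*np.cos(y),np.cos(t)*np.sin(y),np.sin(t)])
def fit(Qs,offs,yawfix=None):
    # common axis, offset per-view ignored
    def res(x):
        y=x[2] if yawfix is None else yawfix
        a=axis(y,x[3]);d=Qs-[.775,x[0],x[1]];d=d-np.outer(d@a,a);return (np.linalg.norm(d,axis=1)-.0175)*1e3
    r=least_squares(res,[-.1686,.26,.124,.115],loss='soft_l1',f_scale=1.)
    J=r.jac;cov=np.linalg.pinv(J.T@J)*np.mean(r.fun**2); return r.x,np.sqrt(np.diag(cov)),np.median(abs(r.fun))
for nm,Q in [('scene',allQ[0]),('top',allQ[1]),('both',np.r_[allQ[0],allQ[1]])]:
    for yf in [None,.124]:
        x,e,q=fit(Q,0,yf);print(nm,yf,x,e,q)
    a=axis(.124,x[3]);s=(Q-[.775,x[0],x[1]])@a;print(' s',np.percentile(s,[0,.5,2,98,99.5,100]))
```

```text
base 1843 ((828.7166748046875, -162.08323669433594), (120.0548324584961, 139.3981475830078), 6.746316909790039)
avg_sa 212
base 816 ((826.2075805664062, -161.42550659179688), (121.46493530273438, 140.49708557128906), 6.6558027267456055)
avg_ta 321
scene None [-0.16942351  0.25937332  0.12410592  0.11950406] [0.0002105  0.00014673 0.00801028 0.00646014] 0.36707674016527375
scene 0.124 [-0.16942182  0.25937251  0.124       0.11955675] [0.00016754 0.00013413 0.         0.00516829] 0.3670360601431902
 s [-0.05453059 -0.05306235 -0.05189324  0.03838055  0.03898056  0.03905431]
top None [-0.16827955  0.26022405  0.10930894  0.13824099] [0.00022078 0.00013882 0.00768813 0.00492332] 0.6944002060409321
top 0.124 [-0.16819254  0.26022987  0.16812056  0.13788774] [0.00022091 0.00014188 0.         0.00506728] 0.7188895911615991
 s [-0.06007876 -0.05967275 -0.0584673   0.0324459   0.03311191  0.03354041]
both None [-0.16885901  0.25973184  0.10267921  0.12932594] [0.00016048 0.00010567 0.00583451 0.00402889] 0.6479494890603877
both 0.124 [-0.16896768  0.25972098  0.12271749  0.12585971] [0.00016895 0.00010941 0.         0.00417703] 0.6735588633598639
 s [-0.05990332 -0.05936089 -0.05797995  0.03805989  0.03864131  0.03903628]
```

Averaged fit: microscope tilt about 0.125, yaw about 0.118. A little more tilt is needed.

>>> {"method": "step_arm", "body": {
  "fingers": [3,3,3,3,3],
  "translation": [
    [0,0,1],
    [0,0,2],
    [0,0,3],
    [0,0,3],
    [0,0,3]
  ],
  "roll": [0,0,0,0,0]
}}

```text
time: 10.98
eef_pos: [0.5164, 0.0, 0.64]
tcp_rot: [[0.002, -0.992, 0.129], [-1.0, -0.002, 0.0], [-0.0, -0.129, -0.992]]
wrist_force: [-0.0, -0.7, -1.1]
grip_width: 0.0317
```

Run:
```python
from h import *
s=readout.read_state();print(s['time'],s['eef_pos'],s['wrist_force'],s['tcp_rot'],s['qpos'])
```

```text
10.975 [5.16393708e-01 3.90573136e-05 6.40047792e-01] [-0.00603797 -0.67932524 -1.11551317] [[ 1.66345570e-03 -9.91641062e-01  1.29016421e-01]
 [-9.99998611e-01 -1.63572197e-03  3.20922887e-04]
 [-1.07205318e-04 -1.29016776e-01 -9.91642405e-01]] [-0.16959437  0.24583836  0.20210411  0.80611167 -0.05654109  1.96438621
 -1.5708048 ]
```

>>> {"method": "step_arm", "body": {
  "fingers": [3,3,3,3,3,3,3,3,3,3,3,3],
  "translation": [
    [0,-2,-3],
    [-1,-6,-6],
    [-2,-10,-9],
    [-3.5,-14,-12],
    [-4,-18,-16],
    [-4,-20.1,-21],
    [-4,-20.1,-26],
    [-4,-20.1,-31],
    [-4,-20.1,-36],
    [-4,-20.1,-40],
    [-4,-20.1,-42.5],
    [-4,-20.1,-43.2]
  ],
  "roll": [0.02,0.05,0.08,0.116,0.116,0.116,0.116,0.116,0.116,0.116,0.116,0.116]
}}

```text
time: 12.48
eef_pos: [0.4755, -0.2005, 0.2064]
tcp_rot: [[0.117, -0.985, 0.125], [-0.993, -0.116, 0.016], [-0.002, -0.126, -0.992]]
wrist_force: [-0.8, 0.6, -1.2]
grip_width: 0.0317
```

Run:
```python
from h import *
s=readout.read_state();print(s['time'],s['eef_pos'],s['wrist_force'],s['tcp_rot'],s['qpos'])
save('scene','s5');save('top','t5')
c=load('s5'); a=cv2.resize(c['im'][130:300,130:330],(700,595),interpolation=cv2.INTER_CUBIC)[:600];cv2.imwrite('pics/z3.png',a[:,:,::-1])
c=load('t5'); a=cv2.resize(c['im'][65:265,280:400],(360,600),interpolation=cv2.INTER_CUBIC);cv2.imwrite('pics/z4.png',a[:,:,::-1])
```

```text
12.475 [ 0.47549118 -0.20052927  0.20642729] [-0.83023991  0.57530332 -1.17028437] [[ 0.11738259 -0.98519711  0.12493192]
 [-0.99308548 -0.11624695  0.01636722]
 [-0.00160198 -0.1259893  -0.99203031]] [ 0.19259828  0.31552054  0.27215009  1.92182307 -0.20922797  0.81947267
 -0.86995423]
```

View pics/z3.png

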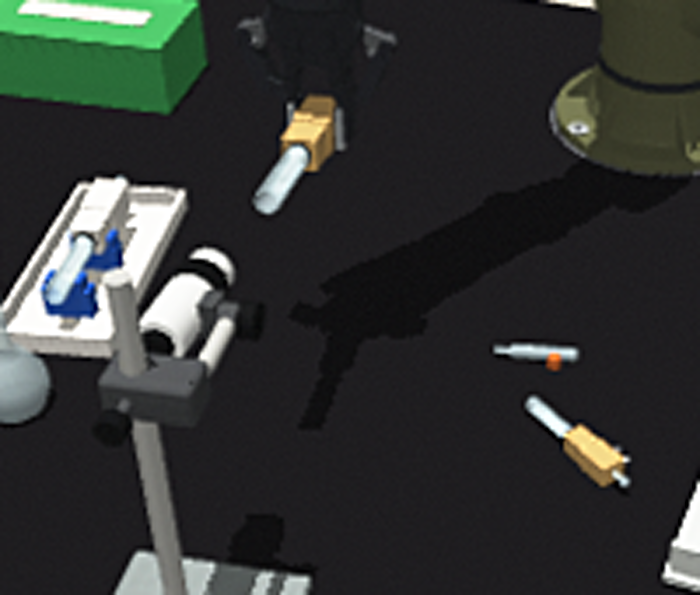

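View pics/z4.png

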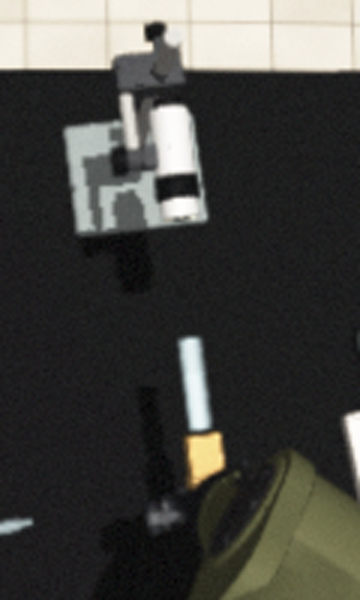

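The scene and top views show the torch nose-up in front of the microscope, still held. Moving forward onto the axis.

>>> {"method": "step_arm", "body": {
  "fingers": [3,3,3,3,3,3],
  "translation": [
    [0.9,0,0.05],
    [1.8,0,0.1],
    [2.5,-0.06,0.1],
    [2.8,-0.06,0.1],
    [2.8,-0.06,0.1],
    [2.8,-0.06,0.1]
  ],
  "roll": [0,0,0,0,0,0]
}}

```text
time: 13.32
eef_pos: [0.504, -0.2016, 0.2087]
tcp_rot: [[0.117, -0.985, 0.127], [-0.993, -0.116, 0.016], [-0.001, -0.128, -0.992]]
wrist_force: [0.2, 0.0, -1.1]
grip_width: 0.0314
```

```bash
cat > chk.py <<'E'
from meas import *
import sys
k=sys.argv[1]
s=readout.read_state();print(s['time'],s['eef_pos'],s['wrist_force'],s['tcp_rot'][:,1:],s['grip_width'])
for i in range(5): save('scene',f's{k}{i}');save('top',f't{k}{i}')
for p in 'st':
    L=[load(f'{p}{k}{i}') for i in range(5)];D=np.stack([l['d'] for l in L]);c=L[0];c['d']=np.where((D>0).all(0),D.mean(0),0)
    c['im']=np.mean([l['im'] for l in L],0).astype(np.uint8);np.savez(f'pics/avg_{p}{k}.npz',**c)
R=s['tcp_rot'];q=-R[:,1];q=q/np.linalg.norm(q);
# pitch offset of .0037 at grasp
q=q*np.cos(.0037)+R[:,2]*np.sin(.0037)
o=s['eef_pos']-.0174*R[:,2]
A=np.array([np.cos(.126)*np.cos(.118),np.cos(.126)*np.sin(.118),np.sin(.126)]);C=np.array([.775,-.1689,.2597])
lens=C-.06*A;m=o+.143*q
d=m-lens;print('pred mouth',m,'lens',lens,'dist',-d@A,'lat',(d-(d@A)*A)*1e3,'ang deg',np.degrees(np.arccos(q@A)))
print('torch yaw,pitch',np.arctan2(q[1],q[0]),np.arcsin(q[2]))
for p in 'st':
    c=load(f'avg_{p}{k}');im=cv2.resize(c['im'],None,fx=6,fy=6,interpolation=cv2.INTER_CUBIC)
    def pt(P): u=proj(c,P);return tuple(int(round(x)) for x in (u+.5)*6-.5)
    side=np.cross([0,0,1],q);side/=np.linalg.norm(side);up=np.cross(q,side)
    th=np.linspace(0,2*np.pi,40)
    cv2.polylines(im,[np.array([pt(m+.01*(np.cos(t)*side+np.sin(t)*up)) for t in th])],True,(255,0,0),1)
    cv2.line(im,pt(o),pt(m),(255,0,0),1)
    s2=np.cross([0,0,1],A);s2/=np.linalg.norm(s2);u2=np.cross(A,s2)
    cv2.polylines(im,[np.array([pt(lens+.0175*(np.cos(t)*s2+np.sin(t)*u2)) for t in th])],True,(0,255,0),1)
    cv2.line(im,pt(lens-.075*A),pt(lens+.1*A),(0,255,0),1)
    a,b=(pt(o),pt(lens+.1*A)); x0,x1=sorted((a[0],b[0]));y0,y1=sorted((a[1],b[1]))
    cr=im[max(0,y0-130):y1+100,max(0,x0-150):x1+150];f=min(1,780/cr.shape[1],590/cr.shape[0]);cr=cv2.resize(cr,None,fx=f,fy=f,interpolation=cv2.INTER_AREA)
    cv2.imwrite(f'pics/chk_{p}{k}.png',cr[:,:,::-1])
    # tan block cloud
    P=cloud(c);hsv=cv2.cvtColor(c['im'],cv2.COLOR_RGB2HSV)
    near=(c['d']>0)
    v=P-o; sx=v@q; rr=np.linalg.norm(v-sx[...,None]*q,axis=-1)
    t=near&(sx>.065)&(sx<.135)&(rr<.02)
    Q=P[t]
    def res(x):
        qq=q+x[2]*side+x[3]*up;qq/=np.linalg.norm(qq);d=Q-(o+.1*q+x[0]*side+x[1]*up);d=d-np.outer(d@qq,qq);return (np.linalg.norm(d,axis=1)-.010)*1e3
    if len(Q)>20:
        r=least_squares(res,[0,0,0,0],loss='soft_l1');print(p,'tube n',len(Q),'dside,dup mm at x=100',r.x[:2]*1e3,'dyaw,dpitch',r.x[2:],np.median(abs(r.fun)))
E
python3 chk.py A
```

```text
13.325 [ 0.50401636 -0.20157846  0.20874568] [ 0.17263041  0.03620805 -1.11094654] [[-0.98498018  0.12687148]
 [-0.11608516  0.01556494]
 [-0.12782127 -0.99179704]] 0.03138476327190853
pred mouth [ 0.64272713 -0.18524099  0.2437565 ] lens [ 0.71588958 -0.17590758  0.25215999] dist 0.0742238375655686 lat [-0.0390773  -0.66457293  0.92399413] ang deg 0.09578871711627243
torch yaw,pitch 0.11731643613927217 0.12447191578686381
s tube n 123 dside,dup mm at x=100 [ 0.17631762 -0.6649401 ] dyaw,dpitch [0.01799016 0.0153649 ] 0.3259152225337896
t tube n 204 dside,dup mm at x=100 [2.2526388  0.01214474] dyaw,dpitch [0.00677738 0.00489773] 0.5081574341879957
```

View pics/chk_sA.png

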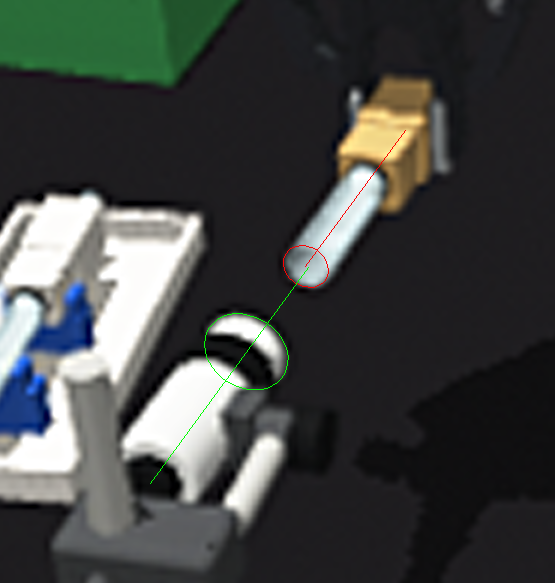

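View pics/chk_tA.png

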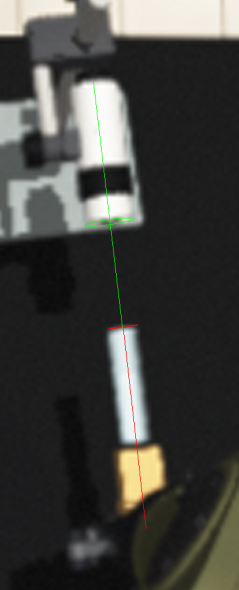

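The torch and barrel overlays agree with the picture: axes within about 1°, and the mouth about 1 mm high and left, at about 75 mm. One small trim, then settle.

>>> {"method": "step_arm", "body": {
  "fingers": [3,3,3,3,3,3],
  "translation": [
    [0,-0.05,-0.1],
    [0,-0.05,-0.1],
    [0,-0.05,-0.1],
    [0,-0.05,-0.1],
    [0,-0.05,-0.1],
    [0,-0.05,-0.1]
  ],
  "roll": [0,0,0,0,0,0]
}}

```text
time: 14.58
eef_pos: [0.5043, -0.2021, 0.2079]
tcp_rot: [[0.117, -0.985, 0.127], [-0.993, -0.116, 0.015], [-0.0, -0.128, -0.992]]
wrist_force: [-0.4, 0.2, -1.3]
grip_width: 0.0316
```

```bash
python3 chk.py B; python3 -c "
from h import *
s=readout.read_state();print(s['eef_pos'],s['joint_vel'])
c=load('avg_sB');cv2.imwrite('pics/full.png',c['im'][:,:,::-1])"
```

```text
14.575 [ 0.50429441 -0.20208049  0.20786124] [-0.4163443   0.16668424 -1.25643679] [[-0.98490411  0.12727955]
 [-0.11630068  0.01543083]
 [-0.12821091 -0.99174685]] 0.03160757837966627
pred mouth [ 0.64298742 -0.18570994  0.24292693] lens [ 0.71588958 -0.17590758  0.25215999] dist 0.07412642628064525 lat [ 0.12524566 -1.14489954  0.08218242] ang deg 0.07009278251925076
torch yaw,pitch 0.1175404424151877 0.12486479206898295
s tube n 124 dside,dup mm at x=100 [ 0.16882939 -0.82715894] dyaw,dpitch [0.01924144 0.00873641] 0.3831464810016483
t tube n 196 dside,dup mm at x=100 [ 2.23724525 -0.20993002] dyaw,dpitch [0.01476519 0.00208912] 0.5147336496528487
[ 0.50426824 -0.20204723  0.20783411] [-2.52268239e-04  7.12669305e-04  4.95362612e-05 -1.33702816e-03
 -8.90872321e-04  2.03218184e-03 -2.12896804e-03]
```

View pics/full.png

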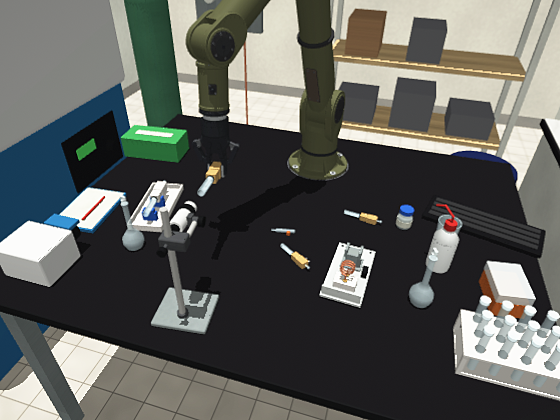

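View pics/chk_sB.png

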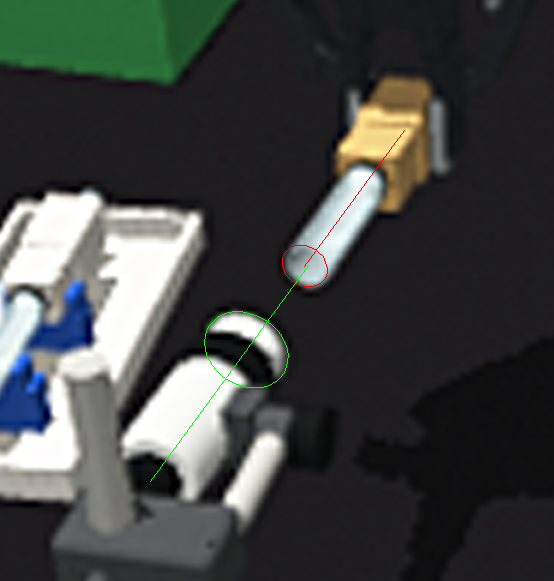

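The pictures show the torch still gripped on the tan block at (212,172). Its mouth is in line with the microscope front, and everything else is where it was. The arm is steady, so I'm handing in.

```bash
python3 -c "
from h import *
print(job.finish_job())"
```

```text
the job is handed in; nothing more can be done
None
```

I took the torch by its tan block and drew it 54 mm straight back, clear of the coil. It is now held in front of the microscope, and the job was handed in at about 15 s.

- **Withdrawal:** the wrist force while drawing back was at most about 1.2 N in the readings before and after, with the tube free in the coil.
- **Tilt:** the moves only turn about the vertical. To tip the torch nose-up, I raised the arm against its upper reach limit (joint 6), which tips the tool outwards.
- **Distance and centring:** the mouth is about 74–75 mm from the lens. It is centred to within about 1–2 mm, near the limit of what the cameras can resolve.
- **Direction:** the torch's yaw is 0.118 rad and its pitch 0.125 rad. The microscope was measured at about 0.118 and 0.126 rad.
- **Steadiness:** the grip was 31.6 mm wide and the joints were still. The scene pictures show the other things where they were.

**Checks that disagreed:**
- The camera fits of the tube put its yaw about 0.015–0.02 rad (1°) beyond the arm's own reading.
- The two cameras' fits of the microscope tilt differed, 0.120 against 0.138 rad; I used the middle.
- Joint 6 read 1.9644 rad at its stop, against the stated 1.96.
- The wrist force showed a brief 25 N when the arm first reached that stop, well below 120 N, and it was gone at the next reading.

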